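# Sort the welding bench leftovers into their trays

## Task

Clear up the welding bench: put the two brass nuts into the blue tray, the two square tube offcuts into the green tray, and the red welding magnet into the yellow tray. Each piece goes in a bay of its own, lying flat on the tray's floor, and is set down rather than dropped. Leave the tape measure and the spray can where they are.

Things in the scene. Friction and masses are not known exactly. Their poses are not given: they have to be found in the camera images.
- tray_blue: blue two-bay tray, fixed to the bench. 160 mm long (its y) x 124 mm wide (its x), 35 mm high, walls and floor 4 mm thick. A low cross wall in the middle (along its x, 4 mm thick, top 20 mm above the bench) parts it into two equal bays, whose centres lie 39 mm to either side of the tray's origin along its y; each bay is 74 mm (y) x 116 mm (x) inside. Origin: middle of the tray's underside, at bench level; z up.
- tray_green: green two-bay tray, fixed to the bench. 160 mm long (its y) x 124 mm wide (its x), 35 mm high, walls and floor 4 mm thick. A low cross wall in the middle (along its x, 4 mm thick, top 20 mm above the bench) parts it into two equal bays, whose centres lie 39 mm to either side of the tray's origin along its y; each bay is 74 mm (y) x 116 mm (x) inside. Origin: middle of the tray's underside, at bench level; z up.
- tray_yellow: yellow two-bay tray, fixed to the bench. 160 mm long (its y) x 124 mm wide (its x), 35 mm high, walls and floor 4 mm thick. A low cross wall in the middle (along its x, 4 mm thick, top 20 mm above the bench) parts it into two equal bays, whose centres lie 39 mm to either side of the tray's origin along its y; each bay is 74 mm (y) x 116 mm (x) inside. Origin: middle of the tray's underside, at bench level; z up.
- nut_a: brass-coloured hexagon nut lying flat, 36 mm across the flats, 42 mm across the corners, 20 mm high, about 110 g, with a dark bore. One of two alike. Origin: its centre, 10 mm above what it lies on; z up; one pair of flats faces its +x and -x, the others follow every 60 degrees.
- nut_b: brass-coloured hexagon nut lying flat, 36 mm across the flats, 42 mm across the corners, 20 mm high, about 110 g, with a dark bore. One of two alike. Origin: its centre, 10 mm above what it lies on; z up; one pair of flats faces its +x and -x, the others follow every 60 degrees.
- tube_a: bare grey steel offcut of square tube lying on its side, dark inside, a dark 13 mm drilled hole in each side, 50 mm long (its x), 30 x 30 mm in section (y and z), open at both ends, wall 3 mm, about 130 g. One of two alike. Origin: its centre, 15 mm above what it lies on.
- tube_b: bare grey steel offcut of square tube lying on its side, dark inside, a dark 13 mm drilled hole in each side, 50 mm long (its x), 30 x 30 mm in section (y and z), open at both ends, wall 3 mm, about 130 g. One of two alike. Origin: its centre, 15 mm above what it lies on.
- magnet: red welding magnet lying flat (it attracts nothing here), house-shaped in outline: 40 mm wide (its y) over two parallel sides from x = -15 to +15 mm, then a right-angled point ending at x = +35 mm; 18 mm thick, four steel rivets on top, about 120 g. Origin: middle of the parallel-sided part at half thickness, 9 mm above what it lies on; z up. Centre of mass at about x = +6 mm.
- tape: tape measure, black square case 52 x 52 mm, 34 mm high, orange disc on top, lying among the pieces; not to be moved. Origin: its centre, 17 mm above the bench.
- can: blue and white spray can standing upright, 52 mm across, 150 mm high; not to be moved. Origin: centre of its underside.
Things that resemble listed ones, but are neither listed nor needed, are in the scene too. Leave any orange or turquoise look-alike of the nut_b alone.

How it is judged (in metres and radians):
At the end, for the whole second after the job is handed in: Nuts in the blue tray and tubes in the green, one per bay; magnet in the yellow: all flat on the floor (centre at most 5 mm high; within 50 mm of the tray's centre along x, 70 mm along y), released, at rest. Tape and can within 30 mm of their starts, can upright within 0.2 rad (x of nut_a in the frame of tray_blue between -0.05 and 0.05 m and y of nut_a in the frame of tray_blue between -0.07 and 0.07 m and z of each of nut_a, nut_b in the frame of tray_blue below 0.019 m and linear speed of each of nut_a, nut_b, tube_a, tube_b, magnet below 0.02 m/s and angular speed of each of nut_a, nut_b, tube_a, tube_b, magnet below 0.2 rad/s and x of nut_b in the frame of tray_blue between -0.05 and 0.05 m and y of nut_b in the frame of tray_blue between -0.07 and 0.07 m and x of tube_a in the frame of tray_green between -0.05 and 0.05 m and y of tube_a in the frame of tray_green between -0.07 and 0.07 m and z of each of tube_a, tube_b in the frame of tray_green below 0.024 m and x of tube_b in the frame of tray_green between -0.05 and 0.05 m and y of tube_b in the frame of tray_green between -0.07 and 0.07 m and x of magnet in the frame of tray_yellow between -0.05 and 0.05 m and y of magnet in the frame of tray_yellow between -0.07 and 0.07 m and z of magnet in the frame of tray_yellow below 0.018 m and ((y of nut_a in the frame of tray_blue above 0 m and y of nut_b in the frame of tray_blue below 0 m) or (y of nut_a in the frame of tray_blue below 0 m and y of nut_b in the frame of tray_blue above 0 m)) and ((y of tube_a in the frame of tray_green above 0 m and y of tube_b in the frame of tray_green below 0 m) or (y of tube_a in the frame of tray_green below 0 m and y of tube_b in the frame of tray_green above 0 m)) and distance of each of tape, can from where it was at the start of the episode below 0.03 m and angle between can's own z axis and vertical below 0.2 rad); the robot touches nothing.
It fails at once if a piece is dropped or thrown: it moves faster than 0.75 m/s (a fall of about 3 cm) with no finger on it ((linear speed of nut_a above 0.75 m/s and contact force between the fingers and nut_a below 0.01 N) or (linear speed of nut_b above 0.75 m/s and contact force between the fingers and nut_b below 0.01 N) or (linear speed of tube_a above 0.75 m/s and contact force between the fingers and tube_a below 0.01 N) or (linear speed of tube_b above 0.75 m/s and contact force between the fingers and tube_b below 0.01 N) or (linear speed of magnet above 0.75 m/s and contact force between the fingers and magnet below 0.01 N)).
It fails at once if the tape measure is shifted by more than 30 mm (distance of tape from where it was at the start of the episode above 0.03 m).
It fails at once if the spray can is shifted by more than 30 mm or tipped by more than 0.5 rad (distance of can from where it was at the start of the episode above 0.03 m or angle between can's own z axis and vertical above 0.5 rad).
It also fails if it takes over 115 s, if anything falls off the work surface, if the arm or the gripper's body presses on something with over 40 N, if the wrist force passes 120 N, or if a joint passes its speed limit or range.

## Robot

A 6-joint arm with a two-finger parallel gripper is mounted at the origin on the work surface. World frame = base frame: x ahead of the robot, y to its left, z up, the work surface at z = 0. Lengths are in mm, angles in rad, forces in N, time in s.
With the tool pointing down it reaches from about 325 to 850 mm from the base axis. Payload 15.5 kg.
Tool frame: the origin (TCP) lies midway between the tips of the shut fingers; the grasp point (between the pads) lies 19 mm behind it; z points along the fingers, y is the line along which they close (so a half turn about z gives the same grasp; the last joint's range is limited). The gripper opens to 91 mm and grips with 3 to 60 N. Pads are 32 mm wide; open, the fingers measure 118 mm over their backs; the gripper's body (76 mm by 178 mm) begins 60 mm behind the grasp point.
Start: joints at [-1.22, 0.494, 1.345, -0, 1.302, -0.096], TCP at [270.052, -563.647, 213.915] pointing down, gripper open.
Joint ranges: [-2.91, 2.91], [-0.82, 2.16], [0.22, 2.67], [-1.22, 4.37], [0.12, 2.79], [-3.08, 3.08]. Speed limits (rad/s): [1.89, 1.89, 2.57, 3.01, 3.01, 3.01].

## Interface

Orientations are given as a unit quaternion [w, x, y, z].
In Python, from bench import r, viewer gives the robot as it stands.
- The arm moves only by the tool drive_tool, never from a script. Its argument "steps" is one flat list of numbers, 7 for each row, row after row: the finger opening in mm, from 0 to 91.2, then the shift along the tool's x, y, z in units of 0.5 m (1.0 is 0.5 m), then the turn, a rotation vector about the tool's x, y, z in units of 0.5 rad (1.0 is 0.5 rad). A call has exactly 5 rows; each row is the pose to reach, as a shift and turn from the pose commanded when the call began, along the tool's axes at that moment; what a row does not reach only later rows make up. A row lasts 1/12 s, in which the tool goes at most 41.7 mm and 7.16 degrees, less where a joint would pass 70% of its speed; a pose out of reach is approached as far as the arm can. A call with a number of a shift or a turn outside -1 to 1 is refused whole. A call with a gripper value outside its range is refused whole. The fingers move at their own pace and stop on an object; "force" is the grip in N (left out, the last holds). Time passes only in rows, so rows that repeat a pose let the fingers close, or fill a call up. It gives the time, the measured TCP pose, the force, the opening and the grip force at its end, in the units of the state.
- r.get_obs(): the state, without advancing time (a new reading comes with each control period).
- viewer.snapshot(name): name is "side" or "top" or "wrist"; returns a dict with "img" (384x512x3 uint8, red, green, blue), "mtx" (3x3 intrinsics, pixels), "camera_from_world" (4x4, takes a point from world to camera coordinates). Camera axes: x right, y down, z forward; pixel columns grow to the right and rows downward; lengths in mm; the calibration is good to about 2 mm. A picture is of the moment at which its call begins. There is no depth.
- r.sign_off(): hands the job in; it is judged then, once.
Trained networks look in the newest picture that a camera, given by its name, has taken for a name from the list of things; names that differ only in an ending like _2 or _b are one class to them, and where a whole thing is asked for, a point or a joint stands for the part that bears it (a point fixed in the world has none). Each returns a list of dicts, best first, with "p" (0 to 1); they miss things now and then, are a little off and sometimes report something else, mostly with a low value. They report only what shows in the picture. A call takes as long as a camera call. They do not tell look-alikes from the thing itself.
- viewer.search_frame(query, camera): "rect" ([left, top, right, bottom] in pixels, round what is visible of it).
- viewer.trace(query, camera): "region" (384x512 bool, what is visible of it) and "rect" ([left, top, right, bottom] in pixels, round what is visible of it).
The state is a dict: "t": time; "joint_positions": joint angles; "joint_vel": joint speeds; "joint_torque": joint torques, N m; "tcp_pos": TCP position; "ee_rot": TCP orientation; "ft_force": force on the tool from outside, world axes, zero at the start; "torque": the same for the moment, N m; "opening": finger opening in mm; "grip_force": force on a finger pad.
Only numpy, scipy, OpenCV 4.12 (cv2) and the standard library are available. Lean on these libraries where they do the work, as an engineer would, in place of code of your own. Each camera call takes 0.05 s, during which the arm holds its last target. There are 200 camera calls.

## Working session

There is one attempt and no reset: what is moved stays moved. The work goes in short steps, Python scripts to look and compute and a tool call to move; the robot and the scene stay as the last step left them, time stands still between calls to the robot, and variables do not carry over. Pictures are saved under pics/ and viewed, at most 14 in all, crops included, and the job is handed in when it is done.

Besides the shell and the picture viewer there is one more tool, called after "Request:" as name(argument=value, ...) on one line, values as JSON. drive_tool: Moves the arm, as the interface text tells. Shifts and turns lie within -1 to 1; 1 stands for 0.5 m of shift or 0.5 rad of turn. Its arguments: {"type":"object","properties":{"steps":{"type":"array"},"force":{"type":"number"}},"required":["steps"]}

```bash
mkdir -p pics; ls; cat > h.py <<'E'
import numpy as np, cv2
from bench import r, viewer
def snap(n, fn=None):
    s=viewer.snapshot(n)
    if fn: cv2.imwrite('pics/'+fn, s['img'][:,:,::-1])
    return s
def toworld(s,uv,z):
    K=np.array(s['mtx']);T=np.array(s['camera_from_world']);R=T[:3,:3];c=-R.T@T[:3,3]
    d=R.T@np.linalg.inv(K)@np.array([uv[0],uv[1],1.]); return c+d*(z-c[2])/d[2]
def topix(s,p):
    K=np.array(s['mtx']);T=np.array(s['camera_from_world']);q=K@(T[:3,:3]@np.array(p)+T[:3,3]);return q[:2]/q[2]
E
python3 - <<'E'
from h import *
for n in ['top','side','wrist']:
    s=snap(n,n+'0.png'); T=np.array(s['camera_from_world']); print(n,-T[:3,:3].T@T[:3,3])
    if n!='wrist':
      for q in ['tray_blue','tray_green','tray_yellow','nut_a','tube_a','magnet','tape','can']:
        for d in viewer.search_frame(q,n)[:5]:
            x=d['rect']; u=((x[0]+x[2])/2,(x[1]+x[3])/2); print(n,q,round(d['p'],2),np.round(x),np.round(toworld(s,u,15)))
a=cv2.imread('pics/top0.png'); cv2.imwrite('pics/top0b.png',cv2.resize(a,(800,600),interpolation=cv2.INTER_CUBIC))
print(r.get_obs())
E
```

```text
pics
top [ 507.83050513   17.97270094 1135.97479703]
top tray_blue 0.98 [ 78. 198. 151. 254.] [485. 350.  15.]
top tray_green 0.87 [359. 188. 437. 250.] [ 484. -365.   15.]
top tray_yellow 0.71 [213. 136. 287. 190.] [635.   6.  15.]
top nut_a 0.73 [315. 167. 330. 180.] [ 604. -177.   15.]
top nut_a 0.73 [342. 158. 357. 173.] [ 623. -247.   15.]
top nut_a 0.62 [320. 130. 338. 148.] [ 693. -197.   15.]
top nut_a 0.49 [292. 122. 311. 140.] [ 715. -128.   15.]
top nut_a 0.47 [269. 230. 279. 245.] [446. -50.  15.]
top tube_a 0.85 [315. 235. 335. 256.] [ 423. -178.   15.]
top tube_a 0.62 [227. 226. 248. 250.] [447.  42.  15.]
top tube_a 0.47 [170. 164. 194. 188.] [607. 179.  15.]
top tape 0.78 [178. 218. 206. 243.] [468. 155.  15.]
top can 0.93 [374. 119. 410. 152.] [ 698. -359.   15.]
side [ 395.25467234 -623.28058451  856.01820203]
side tray_blue 0.56 [178. 100. 215. 143.] [491. 350.  15.]
side tray_green 0.57 [222. 274. 299. 367.] [ 492. -365.   15.]
side tray_green 0.39 [242. 163. 294. 213.] [632.  -1.  15.]
side tray_yellow 0.58 [242. 160. 296. 214.] [637.   1.  15.]
side nut_a 0.7 [3
[... 663 characters left out ...]
95, 'joint_positions': array([-1.21951903e+00,  4.93615547e-01,  1.34547453e+00, -8.16857829e-06,
        1.30250490e+00, -9.55184812e-02]), 'joint_vel': array([ 0.00088581,  0.00088487, -0.00026581, -0.00073197,  0.00127879,
        0.00244742]), 'joint_torque': array([ 1.53670298e-03, -8.78676009e+01, -3.82251620e+01,  7.07650348e-02,
        4.44819708e-02, -4.33292519e-05]), 'tcp_pos': array([ 270.04319011, -563.66456204,  213.91393735]), 'ee_rot': array([-6.50407262e-07,  9.75150057e-01,  2.21545403e-01, -4.05422504e-06]), 'ft_force': array([ 0.25001454, -0.56355067, -0.02445911]), 'torque': array([-0.04453066, -0.0001513 ,  0.00038725]), 'grip_force': 0.0, 'opening': 91.24371663034202}
```

View image.

View pics/top0b.png

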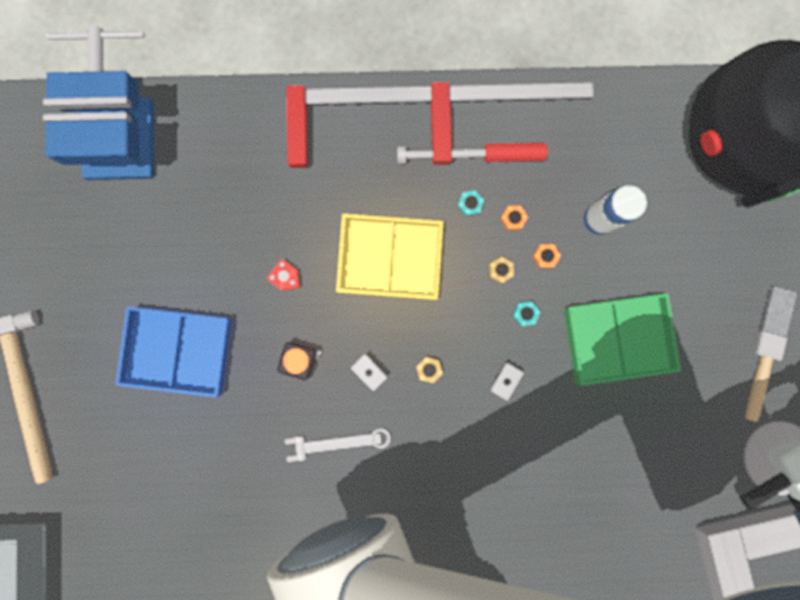

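View pics/side0.png

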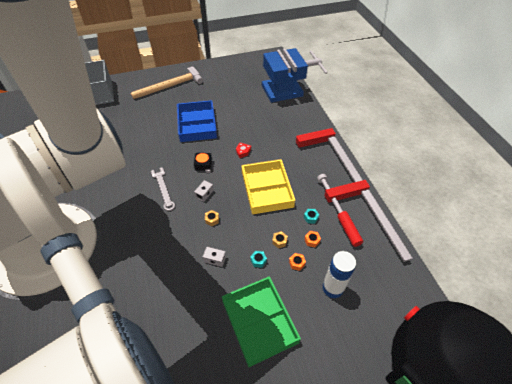

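```bash
cat >> h.py <<'E'
def rectw(s,mask,z):
    c,_=cv2.findContours(mask.astype(np.uint8),cv2.RETR_EXTERNAL,cv2.CHAIN_APPROX_NONE)
    c=max(c,key=cv2.contourArea)[:,0,:]
    w=np.array([toworld(s,p,z)[:2] for p in c],np.float32)
    (cx,cy),(a,b),t=cv2.minAreaRect(w)
    if a<b: a,b,t=b,a,t+90
    return dict(c=(round(cx,1),round(cy,1)),long=round(a),short=round(b),ang=round(((t+90)%180)-90,1)),w
E
python3 - <<'E'
from h import *
s=snap('top'); im=s['img']; hsv=cv2.cvtColor(im,cv2.COLOR_RGB2HSV)
for q,z in [('tray_blue',35),('tray_green',35),('tray_yellow',35),('tube_a',30),('magnet',18),('nut_a',20),('tape',34),('can',150)]:
    for d in viewer.trace(q,'top')[:6]:
        m=d['region']; print(q,round(d['p'],2),np.round(d['rect']),rectw(s,m,z)[0],'hsv',np.median(hsv[m],axis=0), 'sat90',np.percentile(hsv[m][:,1],85))
# magnet by colour
m=(((hsv[...,0]<8)|(hsv[...,0]>172))&(hsv[...,1]>130)).astype(np.uint8)
m[:, :160]=0; m[:,210:]=0; m[:150]=0;m[200:]=0
R,w=rectw(s,m,18); print('mag',R, np.round(cv2.minEnclosingTriangle(w.reshape(-1,1,2))[1][:,0]), w.mean(0))
np.set_printoptions(linewidth=200)
a=im[100:260,150:350]; cv2.imwrite('pics/crop1.png',cv2.resize(a,(750,600),interpolation=cv2.INTER_CUBIC)[:,:,::-1])
E
```

```text
tray_blue 0.91 [ 78. 198. 149. 256.] {'c': (487.1, 352.0), 'long': 169, 'short': 126, 'ang': 82.3} hsv [107. 136. 230.] sat90 149.0
tray_green 0.67 [360. 186. 435. 246.] {'c': (489.6, -357.7), 'long': 168, 'short': 124, 'ang': -83.7} hsv [ 68. 121. 134.] sat90 127.0
tray_green 0.18 [315. 236. 335. 256.] {'c': (429.4, -171.2), 'long': 50, 'short': 37, 'ang': -31.7} hsv [  8.   5. 215.] sat90 6.0
tray_green 0.18 [225. 223. 246. 247.] {'c': (448.4, 45.3), 'long': 49, 'short': 31, 'ang': 43.7} hsv [  6.   4. 228.] sat90 6.0
tube_a 0.86 [315. 234. 336. 255.] {'c': (429.2, -173.1), 'long': 51, 'short': 35, 'ang': -31.7} hsv [  8.    5.  216.5] sat90 5.449999999999989
tube_a 0.5 [229. 227. 248. 249.] {'c': (447.0, 43.9), 'long': 49, 'short': 31, 'ang': 40.4} hsv [  6.   4. 228.] sat90 6.0
magnet 0.56 [172. 164. 192. 189.] {'c': (602.5, 175.3), 'long': 48, 'short': 39, 'ang': 50.1} hsv [  2. 140. 241.] sat90 154.0
nut_a 0.68 [294. 121. 310. 142.] {'c': (715.2, -124.4), 'long': 38, 'short': 38, 'ang': -1.3} hsv [ 88. 107. 187.] sat90 116.6
nut_a 0.67 [320. 128. 340. 145.] {'c': (690.4, -197.4
[... 274 characters left out ...]
': 35, 'ang': 88.6} hsv [ 88.  117.  191.5] sat90 124.0
nut_a 0.52 [316. 166. 328. 179.] {'c': (606.6, -173.0), 'long': 42, 'short': 35, 'ang': -60.5} hsv [ 20. 106. 213.] sat90 111.0
nut_a 0.49 [339. 158. 358. 174.] {'c': (626.6, -247.1), 'long': 41, 'short': 36, 'ang': 88.6} hsv [ 14.  144.  239.5] sat90 152.75
tape 0.69 [176. 220. 205. 245.] {'c': (469.1, 157.9), 'long': 56, 'short': 51, 'ang': 70.2} hsv [ 17. 113. 181.] sat90 128.0
can 0.85 [374. 121. 412. 155.] {'c': (677.0, -315.7), 'long': 97, 'short': 51, 'ang': -61.8} hsv [ 54.   7. 183.] sat90 66.04999999999995
mag {'c': (607.0, 178.2), 'long': 45, 'short': 43, 'ang': 6.8} [[644. 187.]
 [589. 135.]
 [580. 210.]] [605.2647 176.1345]
```

View pics/crop1.png

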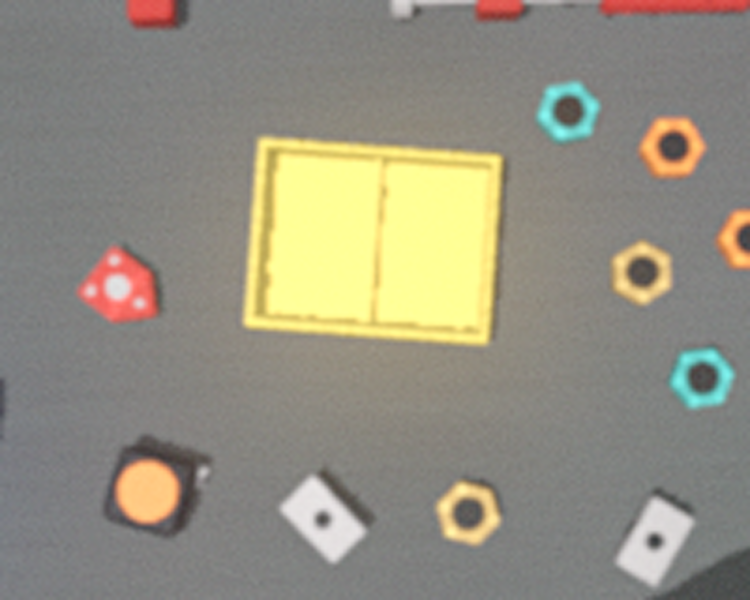

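The pictures show brass nuts at orig. px (275,237) and (321,173). The look-alikes are turquoise (301,130) and (337,201), and orange (329,139) and (350,164), so I leave those. Tubes are at (236,238) and (325,244), the magnet at (181,176) with its tip toward lower right, and the tape at (190,231). The close crop confirms the brass colour (hue 20, low saturation) of the two chosen nuts. I set out for the right tube first.

Request:
drive_tool(steps=[70, 0.29, -0.26, 0, 0, 0, 1.0, 70, 0.29, -0.26, 0, 0, 0, 1.0, 70, 0.29, -0.26, 0, 0, 0, 1.0, 70, 0.29, -0.26, 0, 0, 0, 1.0, 70, 0.29, -0.26, 0, 0, 0, 1.0], force=25)

```text
t: 1.82
tcp_pos: [345.1, -381.3, 214.0]
ee_rot: [-0.0, 1.0, -0.031, 0.0]
ft_force: [0.6, -0.9, 1.0]
opening: 70.0
grip_force: 0.0
```

```bash
cat >> h.py <<'E'
from scipy.spatial.transform import Rotation as Ro
def pose():
    o=r.get_obs(); q=o['ee_rot']; R=Ro.from_quat([q[1],q[2],q[3],q[0]]).as_matrix()
    return o,o['tcp_pos'],R,np.degrees(np.arctan2(R[1,0],R[0,0]))
def go(x,y,z,yaw):
    o,p,R,a=pose(); d=R.T@(np.array([x,y,z])-p); t=-np.radians((yaw-a+90)%180-90)
    print('t',round(o['t'],1),'at',np.round(p,1),'yaw',round(a,1),'-> shift units',np.round(d/500,4),'dist',round(np.linalg.norm(d)),'turn units',round(t/.5,3))
E
python3 - <<'E'
from h import *
go(428,-173,150,-32)
s=snap('wrist'); T=np.array(s['camera_from_world']); _,p,R,_=pose()
print(R.T@(-T[:3,:3].T@T[:3,3]-p), (R.T@T[:3,:3].T).round(3), s['mtx'])
E
```

```text
t 1.8 at [ 345.1 -381.3  214. ] yaw -3.5 -> shift units [ 0.1401 -0.426   0.1281] dist 233 turn units 0.995
[  69.81097004    6.57144416 -171.23108584] [[-0.006 -0.968 -0.25 ]
 [ 1.    -0.006  0.   ]
 [-0.002 -0.25   0.968]] [[327.38611698   0.         254.14801168]
 [  0.         327.38611698 190.24345599]
 [  0.           0.           1.        ]]
```

Request:
drive_tool(steps=[70, 0.13, -0.38, 0.05, 0, 0, 0.995, 70, 0.13, -0.38, 0.05, 0, 0, 0.995, 70, 0.13, -0.38, 0.05, 0, 0, 0.995, 70, 0.13, -0.38, 0.05, 0, 0, 0.995, 70, 0.13, -0.38, 0.05, 0, 0, 0.995])

```text
t: 2.28
tcp_pos: [414.5, -211.0, 190.9]
ee_rot: [0.0, 0.961, -0.275, 0.0]
ft_force: [1.5, -1.0, -0.0]
opening: 70.2
grip_force: 0.0
```

```bash
cat >> h.py <<'E'
def look(q,z,n=4):
    s=viewer.snapshot('wrist'); hsv=cv2.cvtColor(s['img'],cv2.COLOR_RGB2HSV)
    for d in viewer.trace(q,'wrist')[:n]:
        m=d['region']; R,w=rectw(s,m,z); print(q,round(d['p'],2),np.round(d['rect']),R,np.median(hsv[m],axis=0))
    return s
E
python3 - <<'E'
from h import *
go(428,-173,150,-32)
s=look('tube_a',30)
cv2.imwrite('pics/w1.png',s['img'][:,:,::-1])
E
```

```text
t 2.3 at [ 414.5 -211.   190.9] yaw -31.9 -> shift units [-0.0174 -0.0789  0.0819] dist 58 turn units 0.002
tube_a 0.74 [201. 155. 234. 206.] {'c': (430.3, -175.7), 'long': 55, 'short': 33, 'ang': -32.9} [174.  19. 198.]
```

View pics/w1.png

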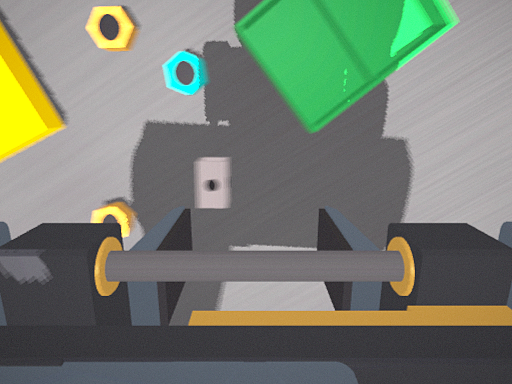

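Request:
drive_tool(steps=[65, -0.0154, -0.0776, 0.26, 0, 0, 0.035, 65, -0.0154, -0.0776, 0.26, 0, 0, 0.035, 65, -0.0154, -0.0776, 0.26, 0, 0, 0.035, 65, -0.0154, -0.0776, 0.26, 0, 0, 0.035, 65, -0.0154, -0.0776, 0.26, 0, 0, 0.035])

```text
t: 2.8
tcp_pos: [426.4, -173.6, 58.3]
ee_rot: [-0.001, 0.96, -0.28, -0.002]
ft_force: [-1.0, 0.9, 0.9]
opening: 65.2
grip_force: 0.0
```

Request:
drive_tool(steps=[65, 0, 0, 0.06, 0, 0, 0, 65, 0, 0, 0.11, 0, 0, 0, 65, 0, 0, 0.11, 0, 0, 0, 30, 0, 0, 0.11, 0, 0, 0, 0, 0, 0, 0.11, 0, 0, 0])

```text
t: 3.22
tcp_pos: [428.4, -175.6, 7.4]
ee_rot: [0.0, 0.96, -0.28, 0.001]
ft_force: [-0.4, 0.9, -0.0]
opening: 54.5
grip_force: 0.0
```

Request:
drive_tool(steps=[0, 0, 0, 0, 0, 0, 0, 0, 0, 0, 0, 0, 0, 0, 0, 0, 0, 0, 0, 0, 0, 0, 0, 0, 0, 0, 0, 0, 0, 0, 0, 0, 0, 0, 0])

```text
t: 3.63
tcp_pos: [428.2, -175.0, 6.6]
ee_rot: [0.0, 0.96, -0.28, 0.001]
ft_force: [-0.9, 0.5, 15.7]
opening: 29.6
grip_force: 25.0
```

```bash
python3 - <<'E'
from h import *
go(490,-324,120,6.3+0)
go(490,-324,120,6.3-90)
s=viewer.snapshot('top');hsv=cv2.cvtColor(s['img'],cv2.COLOR_RGB2HSV)
for q,h in [('green',(55,80)),('blue',(100,114)),('yellow',(22,34))]:
    m=((hsv[...,0]>=h[0])&(hsv[...,0]<=h[1])&(hsv[...,1]>85)).astype(np.uint8); m=cv2.morphologyEx(m,cv2.MORPH_CLOSE,np.ones((5,5)))
    m[:110]=0;m[280:]=0
    if q=='yellow': m[:,:205]=0;m[:,295:]=0
    R,w=rectw(s,m,35); hull=cv2.convexHull(w); ap=cv2.approxPolyDP(hull,12,True)[:,0]; print(q,R,ap.round())
E
```

```text
t 3.6 at [ 428.2 -175.     6.6] yaw -32.5 -> shift units [ 0.2648  0.1847 -0.2265] dist 197 turn units -1.356
t 3.6 at [ 428.2 -175.     6.6] yaw -32.5 -> shift units [ 0.2648  0.1847 -0.2265] dist 197 turn units 1.785
green {'c': (491.2, -356.8), 'long': 169, 'short': 127, 'ang': -83.3} [[ 558. -433.]
 [ 539. -268.]
 [ 472. -275.]
 [ 429. -347.]
 [ 438. -445.]]
blue {'c': (489.6, 352.7), 'long': 170, 'short': 129, 'ang': 81.6} [[561. 426.]
 [439. 444.]
 [423. 279.]
 [538. 263.]]
yellow {'c': (631.5, 8.0), 'long': 165, 'short': 129, 'ang': 84.4} [[698.  85.]
 [576.  92.]
 [564. -67.]
 [687. -75.]]
```

Request:
drive_tool(steps=[0, 0, 0, -0.08, 0, 0, 0, 0, 0, 0, -0.16, 0, 0, 0, 0, 0.06, 0.04, -0.2, 0, 0, 0.25, 0, 0.13, 0.08, -0.22, 0, 0, 0.5, 0, 0.18, 0.12, -0.22, 0, 0, 0.75])

```text
t: 4.1
tcp_pos: [474.0, -276.5, 119.4]
ee_rot: [0.001, 0.89, -0.457, 0.003]
ft_force: [1.5, -1.2, -1.2]
opening: 29.9
grip_force: 25.0
```

```bash
python3 - <<'E'
from h import *
print(r.get_obs()['opening'])
go(495.5,-401,100,-83.3)
E
```

```text
29.863210042547117
t 4.1 at [ 474.  -276.5  119.4] yaw -54.3 -> shift units [0.2271 0.1103 0.0399] dist 128 turn units 1.011
```

Request:
drive_tool(steps=[0, 0.227, 0.11, 0, 0, 0, 1.0, 0, 0.227, 0.11, 0.02, 0, 0, 1.0, 0, 0.227, 0.11, 0.04, 0, 0, 1.0, 0, 0.227, 0.11, 0.06, 0, 0, 1.0, 0, 0.227, 0.11, 0.06, 0, 0, 1.0])

```text
t: 4.52
tcp_pos: [492.5, -399.6, 83.6]
ee_rot: [0.0, 0.747, -0.664, -0.001]
ft_force: [-1.3, 1.8, -2.5]
opening: 29.8
grip_force: 25.0
```

```bash
python3 - <<'E'
from h import *
go(495.5,-401,13,-83.3)
s=snap('wrist','w2.png')
E
```

```text
t 4.5 at [ 492.5 -399.6   83.6] yaw -83.3 -> shift units [ 0.0038 -0.0059  0.1411] dist 71 turn units 0.001
```

View pics/w2.png

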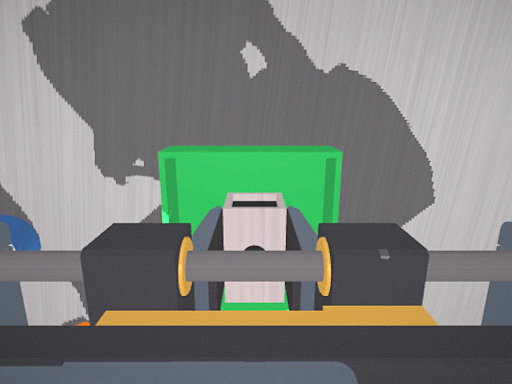

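```bash
python3 - <<'E'
from h import *
s=viewer.snapshot('wrist')
for u in [(160,148),(342,150)]: print(toworld(s,u,35))
_,p,R,_=pose(); print(p)
E
```

```text
[ 561.13699275 -434.09266357   35.        ]
[ 439.28923815 -448.25700028   35.        ]
[ 492.82418838 -397.37437707   85.48018949]
```

Request:
drive_tool(steps=[0, 0.008, -0.0045, 0.06, 0, 0, 0, 0, 0.008, -0.0045, 0.1, 0, 0, 0, 0, 0.008, -0.0045, 0.13, 0, 0, 0, 0, 0.008, -0.0045, 0.14, 0, 0, 0, 0, 0.008, -0.0045, 0.147, 0, 0, 0])

```text
t: 5.03
tcp_pos: [496.2, -400.6, 12.5]
ee_rot: [-0.0, 0.752, -0.659, -0.0]
ft_force: [0.2, 0.1, -1.0]
opening: 29.6
grip_force: 25.0
```

Request:
drive_tool(steps=[0, 0, 0, 0.001, 0, 0, 0, 36, 0, 0, 0.001, 0, 0, 0, 50, 0, 0, 0.001, 0, 0, 0, 56, 0, 0, 0.001, 0, 0, 0, 56, 0, 0, 0.001, 0, 0, 0])

```text
t: 5.45
tcp_pos: [496.5, -401.9, 12.6]
ee_rot: [0.0, 0.751, -0.66, 0.001]
ft_force: [0.7, 0.4, -0.2]
opening: 53.0
grip_force: 0.0
```

Request:
drive_tool(steps=[56, 0, 0, -0.03, 0, 0, 0, 56, 0, 0, -0.1, 0, 0, 0, 56, 0, 0, -0.18, 0, 0, 0, 56, 0, 0, -0.22, 0, 0, 0, 56, 0, 0, -0.22, 0, 0, 0])

```text
t: 5.87
tcp_pos: [498.2, -403.6, 127.3]
ee_rot: [0.0, 0.751, -0.661, 0.004]
ft_force: [0.9, -0.4, 0.4]
opening: 56.1
grip_force: 0.0
```

```bash
python3 - <<'E'
from h import *
s=look('tube_a',34)
go(607,-173,130,0)
E
```

```text
tube_a 0.66 [242. 162. 275. 228.] {'c': (497.2, -403.7), 'long': 55, 'short': 30, 'ang': -81.8} [173.  20. 202.]
t 6.0 at [ 496.5 -402.   122.9] yaw -82.7 -> shift units [-0.4261 -0.2775 -0.0144] dist 254 turn units -2.886
```

Request:
drive_tool(steps=[65, -0.343, -0.032, 0, 0, 0, -0.79, 65, -0.343, -0.032, 0, 0, 0, -0.79, 65, -0.343, -0.032, 0, 0, 0, -0.79, 65, -0.343, -0.032, 0, 0, 0, -0.79, 65, -0.343, -0.032, 0, 0, 0, -0.79])

```text
t: 6.38
tcp_pos: [487.9, -223.2, 120.5]
ee_rot: [-0.001, 0.867, -0.498, -0.003]
ft_force: [1.6, 0.0, -0.3]
opening: 64.8
grip_force: 0.0
```

Request:
drive_tool(steps=[65, 0.03, -0.26, 0, 0, 0, 0, 65, 0.03, -0.26, 0, 0, 0, 0, 65, 0.03, -0.26, 0, 0, 0, 0, 65, 0.03, -0.26, 0, 0, 0, 0, 65, 0.03, -0.26, 0, 0, 0, 0])

```text
t: 6.8
tcp_pos: [611.8, -176.0, 120.2]
ee_rot: [-0.0, 0.866, -0.499, -0.001]
ft_force: [-1.9, -0.1, -0.8]
opening: 65.0
grip_force: 0.0
```

```bash
python3 - <<'E'
from h import *
s=look('nut_a',20,4)
cv2.imwrite('pics/w3.png',s['img'][:,:,::-1])
go(607,-173,60,-60)
E
```

```text
nut_a 0.94 [236. 167. 275. 219.] {'c': (609.6, -174.6), 'long': 44, 'short': 36, 'ang': -59.0} [ 30. 118. 232.]
nut_a 0.8 [159.  99. 210. 144.] {'c': (691.7, -198.2), 'long': 42, 'short': 36, 'ang': 30.1} [ 17. 255. 253.]
nut_a 0.69 [ 90. 154. 148. 201.] {'c': (716.9, -130.0), 'long': 48, 'short': 38, 'ang': 39.0} [ 90.  255.  236.5]
nut_a 0.66 [324. 177. 372. 219.] {'c': (539.0, -212.9), 'long': 45, 'short': 35, 'ang': -13.3} [ 89. 253. 171.]
t 6.9 at [ 609.2 -177.4  120.5] yaw -60.0 -> shift units [-0.0095 -0.0007  0.121 ] dist 61 turn units -0.001
```

View pics/w3.png

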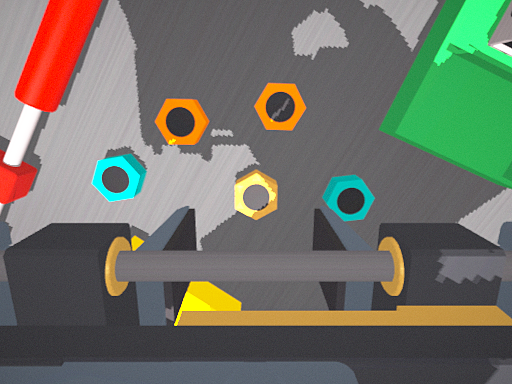

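Request:
drive_tool(steps=[60, -0.0097, -0.003, 0.06, 0, 0, -0.02, 60, -0.0097, -0.003, 0.12, 0, 0, -0.02, 60, -0.0097, -0.003, 0.18, 0, 0, -0.02, 60, -0.0097, -0.003, 0.22, 0, 0, -0.02, 60, -0.0097, -0.003, 0.23, 0, 0, -0.02])

```text
t: 7.32
tcp_pos: [605.7, -172.6, 3.4]
ee_rot: [0.001, 0.868, -0.497, -0.003]
ft_force: [-1.4, -0.1, -0.6]
opening: 60.1
grip_force: 0.0
```

Request:
drive_tool(steps=[60, 0, 0, 0, 0, 0, 0, 20, 0, 0, 0, 0, 0, 0, 0, 0, 0, 0, 0, 0, 0, 0, 0, 0, 0, 0, 0, 0, 0, 0, 0, 0, 0, 0, 0])

```text
t: 7.73
tcp_pos: [609.8, -172.9, 8.0]
ee_rot: [-0.0, 0.868, -0.496, 0.001]
ft_force: [0.1, -0.9, 0.2]
opening: 36.1
grip_force: 0.2
```

Request:
drive_tool(steps=[0, 0, 0, 0, 0, 0, 0, 0, 0, 0, -0.06, 0, 0, 0, 0, 0, 0, -0.14, 0, 0, 0, 0, 0, 0, -0.2, 0, 0, 0, 0, 0, 0, -0.24, 0, 0, 0])

```text
t: 8.15
tcp_pos: [610.3, -172.9, 130.6]
ee_rot: [-0.0, 0.868, -0.496, 0.002]
ft_force: [0.9, -1.2, -1.1]
opening: 35.5
grip_force: 25.0
```

```bash
python3 - <<'E'
from h import *
print(r.get_obs()['opening'])
go(487,357,120,-7+90)
go(487,357,120,-7)
E
```

```text
35.52386888412247
t 8.2 at [ 610.3 -172.9  130.6] yaw -59.5 -> shift units [-1.0383 -0.3259  0.0189] dist 544 turn units 1.31
t 8.2 at [ 610.3 -172.9  130.6] yaw -59.5 -> shift units [-1.0383 -0.3259  0.0189] dist 544 turn units -1.832
```

```bash
cat >> h.py <<'E'
def plan(wps):
    o,p,_,a=pose(); print('t',round(o['t'],1),'at',p.round(1),round(a,1),'open',round(o['opening'],1))
    for x,y,z,yaw in wps:
        c,s_=np.cos(np.radians(a)),np.sin(np.radians(a)); R=np.array([[c,s_,0],[s_,-c,0],[0,0,-1]])
        d=R.T@(np.array([x,y,z])-p); t=-np.radians(yaw-a)/.5
        print(np.round(d/500,3),'dist',round(np.linalg.norm(d)),'turn',round(t,3)); p=np.array([x,y,z],float);a=yaw
def via(tgt,n,zmid=None):
    _,p,_,a=pose(); q=np.r_[p,a]; w=[q+(np.array(tgt)-q)*(i+1)/n for i in range(n)]
    plan([tuple(v) for v in w])
E
python3 - <<'E'
from h import *
via((494,395.6,110,82),5)
E
```

```text
t 8.2 at [ 610.3 -172.9  130.6] -59.5 open 35.5
[-0.22  -0.075  0.008] dist 116 turn -0.988
[-0.158 -0.17   0.008] dist 116 turn -0.988
[-0.058 -0.225  0.008] dist 116 turn -0.988
[ 0.056 -0.225  0.008] dist 116 turn -0.988
[ 0.156 -0.172  0.008] dist 116 turn -0.988
```

Request:
drive_tool(steps=[0, -0.055, -0.019, 0.008, 0, 0, -0.247, 0, -0.11, -0.038, 0.008, 0, 0, -0.494, 0, -0.165, -0.056, 0.008, 0, 0, -0.741, 0, -0.22, -0.075, 0.008, 0, 0, -0.988, 0, -0.22, -0.075, 0.008, 0, 0, -0.988])

```text
t: 8.57
tcp_pos: [584.1, -54.4, 123.2]
ee_rot: [-0.0, 0.965, -0.263, -0.001]
ft_force: [0.6, 0.4, -1.0]
opening: 35.6
grip_force: 25.0
```

Request:
drive_tool(steps=[0, -0.04, -0.043, 0.008, 0, 0, -0.247, 0, -0.08, -0.085, 0.008, 0, 0, -0.494, 0, -0.12, -0.128, 0.008, 0, 0, -0.741, 0, -0.158, -0.17, 0.008, 0, 0, -0.988, 0, -0.158, -0.17, 0.008, 0, 0, -0.988])

```text
t: 8.98
tcp_pos: [560.9, 58.7, 119.2]
ee_rot: [-0.001, 1.0, -0.02, -0.0]
ft_force: [-0.0, 0.3, -0.2]
opening: 35.4
grip_force: 25.0
```

Request:
drive_tool(steps=[0, -0.015, -0.056, 0.008, 0, 0, -0.247, 0, -0.029, -0.113, 0.008, 0, 0, -0.494, 0, -0.044, -0.169, 0.008, 0, 0, -0.741, 0, -0.058, -0.225, 0.008, 0, 0, -0.988, 0, -0.058, -0.225, 0.008, 0, 0, -0.988])

```text
t: 9.4
tcp_pos: [537.9, 172.4, 115.2]
ee_rot: [-0.0, 0.974, 0.225, 0.0]
ft_force: [-0.5, -0.2, -2.1]
opening: 35.9
grip_force: 25.0
```

Request:
drive_tool(steps=[0, 0.014, -0.056, 0.008, 0, 0, -0.247, 0, 0.028, -0.113, 0.008, 0, 0, -0.494, 0, 0.042, -0.169, 0.008, 0, 0, -0.741, 0, 0.056, -0.225, 0.008, 0, 0, -0.988, 0, 0.056, -0.225, 0.008, 0, 0, -0.988])

```text
t: 9.82
tcp_pos: [515.2, 286.1, 111.2]
ee_rot: [-0.0, 0.89, 0.456, 0.001]
ft_force: [-0.8, 0.1, -1.6]
opening: 36.0
grip_force: 25.0
```

Request:
drive_tool(steps=[0, 0.04, -0.043, 0.008, 0, 0, -0.247, 0, 0.08, -0.086, 0.008, 0, 0, -0.494, 0, 0.118, -0.129, 0.008, 0, 0, -0.741, 0, 0.156, -0.172, 0.008, 0, 0, -0.988, 0, 0.156, -0.172, 0.008, 0, 0, -0.988])

```text
t: 10.23
tcp_pos: [492.0, 400.0, 107.2]
ee_rot: [-0.0, 0.751, 0.66, 0.001]
ft_force: [-1.4, -1.0, -0.9]
opening: 35.9
grip_force: 25.0
```

```bash
python3 - <<'E'
from h import *
plan([(494,395.6,11,82)])
s=snap('wrist','w4.png')
E
```

```text
t 10.2 at [492.  400.  107.2] 82.6 open 35.9
[-0.008  0.005  0.192] dist 96 turn 0.02
```

View pics/w4.png

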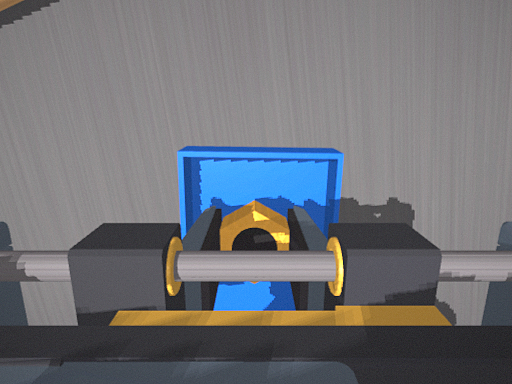

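```bash
python3 - <<'E'
from h import *
s=viewer.snapshot('wrist')
for u in [(179,149),(341,151)]: print(toworld(s,u,35))
plan([(494,395.6,11,82)])
E
```

```text
[442.86853979 442.34567081  35.        ]
[561.98503393 424.48481311  35.        ]
t 10.3 at [492.6 396.4 107. ] 82.0 open 35.8
[-0.001  0.003  0.192] dist 96 turn 0.0
```

Request:
drive_tool(steps=[0, -0.005, 0.0075, 0.07, 0, 0, 0, 0, -0.005, 0.0075, 0.13, 0, 0, 0, 0, -0.005, 0.0075, 0.17, 0, 0, 0, 0, -0.005, 0.0075, 0.185, 0, 0, 0, 0, -0.005, 0.0075, 0.19, 0, 0, 0])

```text
t: 10.75
tcp_pos: [495.5, 391.2, 11.2]
ee_rot: [-0.0, 0.755, 0.655, -0.002]
ft_force: [-7.7, -5.7, 19.9]
opening: 35.4
grip_force: 25.0
```

Request:
drive_tool(steps=[0, 0, 0, 0.001, 0, 0, 0, 42, 0, 0, 0.001, 0, 0, 0, 52, 0, 0, 0.001, 0, 0, 0, 60, 0, 0, 0.001, 0, 0, 0, 60, 0, 0, 0.001, 0, 0, 0])

```text
t: 11.17
tcp_pos: [496.4, 393.0, 11.9]
ee_rot: [0.0, 0.755, 0.656, 0.0]
ft_force: [-0.4, 0.1, -0.6]
opening: 58.5
grip_force: 0.0
```

Request:
drive_tool(steps=[60, 0, 0, -0.03, 0, 0, 0, 60, 0, 0, -0.1, 0, 0, 0, 60, 0, 0, -0.18, 0, 0, 0, 60, 0, 0, -0.22, 0, 0, 0, 60, 0, 0, -0.22, 0, 0, 0])

```text
t: 11.58
tcp_pos: [498.2, 394.5, 126.7]
ee_rot: [0.001, 0.755, 0.656, 0.004]
ft_force: [1.1, -0.3, 0.6]
opening: 60.0
grip_force: 0.0
```

```bash
python3 - <<'E'
from h import *
s=look('nut_a',24)
via((604,174,120,50),2)
E
```

```text
nut_a 0.95 [231. 169. 272. 220.] {'c': (497.7, 389.1), 'long': 43, 'short': 36, 'ang': 81.1} [ 28. 159. 189.]
t 11.7 at [496.4 393.2 122.4] 82.0 open 59.8
[-0.202  0.137  0.002] dist 122 turn 0.559
[-0.157  0.187  0.002] dist 122 turn 0.559
```

Request:
drive_tool(steps=[65, -0.2, 0.14, 0, 0, 0, 0.56, 65, -0.2, 0.14, 0, 0, 0, 0.56, 65, -0.2, 0.14, 0, 0, 0, 0.56, 65, -0.2, 0.14, 0, 0, 0, 0.56, 65, -0.2, 0.14, 0, 0, 0, 0.56])

```text
t: 12.1
tcp_pos: [551.6, 282.2, 120.0]
ee_rot: [-0.0, 0.84, 0.543, -0.001]
ft_force: [0.2, 0.7, 0.4]
opening: 65.0
grip_force: 0.0
```

Request:
drive_tool(steps=[70, -0.157, 0.187, 0, 0, 0, 0.56, 70, -0.157, 0.187, 0, 0, 0, 0.56, 70, -0.157, 0.187, 0, 0, 0, 0.56, 70, -0.157, 0.187, 0, 0, 0, 0.56, 70, -0.157, 0.187, 0, 0, 0, 0.56])

```text
t: 12.52
tcp_pos: [604.9, 173.7, 120.4]
ee_rot: [-0.0, 0.907, 0.422, -0.001]
ft_force: [-0.7, 0.2, -0.7]
opening: 69.6
grip_force: 0.0
```

```bash
python3 - <<'E'
from h import *
s=look('magnet',18)
hsv=cv2.cvtColor(s['img'],cv2.COLOR_RGB2HSV); m=(((hsv[...,0]<8)|(hsv[...,0]>172))&(hsv[...,1]>130)&(hsv[...,2]>140)).astype(np.uint8)
m[:120]=0;m[240:]=0
c,_=cv2.findContours(m,0,1); c=max(c,key=cv2.contourArea); ap=cv2.approxPolyDP(cv2.convexHull(c),4,True)[:,0]
for u in ap: print(u,toworld(s,u,18).round(1))
cv2.imwrite('pics/w5.png',cv2.resize(s['img'][100:260,150:350],(600,480))[:,:,::-1])
plan([(609,183,60,50)])
E
```

```text
magnet 0.83 [226. 155. 276. 214.] {'c': (605.1, 176.9), 'long': 52, 'short': 41, 'ang': 50.7} [  1. 226. 216.]
[272 156] [635.5 184.7  18. ]
[273 193] [615.8 159.2  18. ]
[251 215] [588.3 156.2  18. ]
[227 192] [586.  185.5  18. ]
[226 160] [603.8 207.   18. ]
t 12.6 at [604.  175.6 120.6] 50.0 open 70.0
[ 0.018 -0.002  0.121] dist 61 turn 0.001
```

View pics/w5.png

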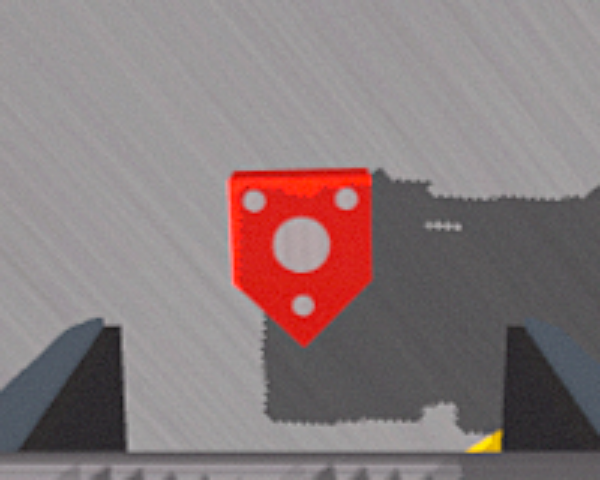

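Request:
drive_tool(steps=[64, 0.0145, 0, 0.06, 0, 0, -0.02, 64, 0.0145, 0, 0.12, 0, 0, -0.02, 64, 0.0145, 0, 0.18, 0, 0, -0.02, 64, 0.0145, 0, 0.22, 0, 0, -0.02, 64, 0.0145, 0, 0.23, 0, 0, -0.02])

```text
t: 13.03
tcp_pos: [606.5, 181.4, 2.7]
ee_rot: [-0.001, 0.904, 0.428, -0.003]
ft_force: [-0.4, -0.4, 0.7]
opening: 64.0
grip_force: 0.0
```

Request:
drive_tool(steps=[60, 0, 0, 0, 0, 0, 0, 20, 0, 0, 0, 0, 0, 0, 0, 0, 0, 0, 0, 0, 0, 0, 0, 0, 0, 0, 0, 0, 0, 0, 0, 0, 0, 0, 0])

```text
t: 13.45
tcp_pos: [610.3, 180.4, 7.8]
ee_rot: [0.0, 0.904, 0.427, 0.001]
ft_force: [-2.1, 1.3, 8.4]
opening: 39.8
grip_force: 25.0
```

Request:
drive_tool(steps=[0, 0, 0, 0, 0, 0, 0, 0, 0, 0, -0.06, 0, 0, 0, 0, 0, 0, -0.14, 0, 0, 0, 0, 0, 0, -0.2, 0, 0, 0, 0, 0, 0, -0.2, 0, 0, 0])

```text
t: 13.87
tcp_pos: [612.9, 180.7, 113.2]
ee_rot: [0.001, 0.904, 0.427, 0.005]
ft_force: [1.8, 0.8, -0.3]
opening: 40.2
grip_force: 25.0
```

```bash
python3 - <<'E'
from h import *
plan([(625,110,105,70),(637.5,54,105,85)])
E
```

```text
t 13.9 at [612.9 180.7 113.2] 50.5 open 40.2
[-0.094  0.109  0.016] dist 72 turn -0.68
[-0.097  0.062  0.   ] dist 57 turn -0.524
```

Request:
drive_tool(steps=[0, -0.024, 0.027, 0, 0, 0, -0.17, 0, -0.047, 0.055, 0, 0, 0, -0.34, 0, -0.07, 0.082, 0, 0, 0, -0.51, 0, -0.094, 0.109, 0, 0, 0, -0.68, 0, -0.094, 0.109, 0, 0, 0, -0.68])

```text
t: 14.28
tcp_pos: [622.3, 106.2, 106.6]
ee_rot: [0.0, 0.818, 0.575, 0.0]
ft_force: [-0.6, 0.0, -1.4]
opening: 39.5
grip_force: 25.0
```

Request:
drive_tool(steps=[0, -0.033, 0.021, 0, 0, 0, -0.17, 0, -0.065, 0.042, 0, 0, 0, -0.35, 0, -0.097, 0.062, 0, 0, 0, -0.524, 0, -0.097, 0.062, 0, 0, 0, -0.524, 0, -0.097, 0.062, 0, 0, 0, -0.524])

```text
t: 14.7
tcp_pos: [634.4, 52.5, 106.4]
ee_rot: [0.0, 0.738, 0.675, 0.0]
ft_force: [-0.6, 1.0, -0.7]
opening: 39.7
grip_force: 25.0
```

```bash
python3 - <<'E'
from h import *
s=snap('wrist','w6.png')
plan([(637.5,54,11,85)])
E
```

```text
t 14.8 at [634.2  53.2 106.4] 84.9 open 39.9
[0.002 0.006 0.191] dist 95 turn -0.005
```

View pics/w6.png

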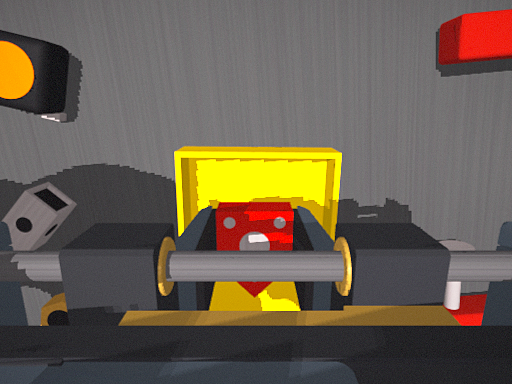

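Request:
drive_tool(steps=[0, 0.002, 0.004, 0.07, 0, 0, 0, 0, 0.002, 0.004, 0.13, 0, 0, 0, 0, 0.002, 0.004, 0.17, 0, 0, 0, 0, 0.002, 0.004, 0.182, 0, 0, 0, 0, 0.002, 0.004, 0.188, 0, 0, 0])

```text
t: 15.17
tcp_pos: [635.0, 54.7, 11.7]
ee_rot: [-0.001, 0.737, 0.675, -0.001]
ft_force: [-10.9, -0.7, 22.0]
opening: 39.4
grip_force: 25.0
```

Request:
drive_tool(steps=[0, 0, 0, 0.002, 0, 0, 0, 46, 0, 0, 0.002, 0, 0, 0, 54, 0, 0, 0.002, 0, 0, 0, 60, 0, 0, 0.002, 0, 0, 0, 60, 0, 0, 0.002, 0, 0, 0])

```text
t: 15.58
tcp_pos: [636.8, 53.9, 12.0]
ee_rot: [0.0, 0.737, 0.676, 0.0]
ft_force: [-0.3, 0.0, 0.8]
opening: 59.4
grip_force: 0.0
```

Request:
drive_tool(steps=[60, 0, 0, -0.03, 0, 0, 0, 60, 0, 0, -0.1, 0, 0, 0, 60, 0, 0, -0.18, 0, 0, 0, 60, 0, 0, -0.22, 0, 0, 0, 60, 0, 0, -0.22, 0, 0, 0])

```text
t: 16.0
tcp_pos: [639.2, 53.8, 126.9]
ee_rot: [0.003, 0.737, 0.676, 0.003]
ft_force: [0.6, -0.4, 0.3]
opening: 59.9
grip_force: 0.0
```

```bash
python3 - <<'E'
from h import *
s=look('magnet',22)
via((447.5,44,120,42),2)
E
```

```text
magnet 0.75 [227. 167. 273. 224.] {'c': (636.9, 47.3), 'long': 51, 'short': 40, 'ang': 84.9} [  2. 254. 254.]
t 16.1 at [636.9  53.8 122.4] 85.0 open 60.1
[-0.026 -0.188  0.002] dist 95 turn 0.751
[-0.093 -0.165  0.002] dist 95 turn 0.751
```

Magnet placed. Next I pick up the second tube.

Request:
drive_tool(steps=[65, -0.026, -0.188, 0, 0, 0, 0.75, 65, -0.026, -0.188, 0, 0, 0, 0.75, 65, -0.026, -0.188, 0, 0, 0, 0.75, 65, -0.026, -0.188, 0, 0, 0, 0.75, 65, -0.026, -0.188, 0, 0, 0, 0.75])

```text
t: 16.52
tcp_pos: [540.8, 49.0, 120.7]
ee_rot: [-0.0, 0.85, 0.527, -0.001]
ft_force: [1.1, -0.4, 0.2]
opening: 64.8
grip_force: 0.0
```

Request:
drive_tool(steps=[65, -0.093, -0.165, 0, 0, 0, 0.75, 65, -0.093, -0.165, 0, 0, 0, 0.75, 65, -0.093, -0.165, 0, 0, 0, 0.75, 65, -0.093, -0.165, 0, 0, 0, 0.75, 65, -0.093, -0.165, 0, 0, 0, 0.75])

```text
t: 16.93
tcp_pos: [448.0, 44.1, 121.2]
ee_rot: [0.0, 0.933, 0.361, 0.0]
ft_force: [-0.0, -0.7, 0.1]
opening: 64.9
grip_force: 0.0
```

```bash
python3 - <<'E'
from h import *
s=look('tube_a',30)
look('nut_a',20)
plan([(447.5,44,6,42)])
E
```

```text
tube_a 0.59 [232. 156. 271. 220.] {'c': (450.4, 46.4), 'long': 54, 'short': 30, 'ang': 43.0} [165.  22. 101.]
nut_a 0.66 [ 0.  0. 26. 20.] {'c': (430.9, 272.3), 'long': 19, 'short': 12, 'ang': -47.7} [109. 212.  70.]
nut_a 0.52 [307. 239. 311. 250.] {'c': (445.3, -29.4), 'long': 9, 'short': 5, 'ang': 44.6} [ 18. 182.  97.]
t 17.1 at [448.6  44.1 121.2] 42.2 open 65.0
[-0.002 -0.001  0.23 ] dist 115 turn 0.007
```

Request:
drive_tool(steps=[60, 0.002, 0, 0.06, 0, 0, -0.02, 60, 0.002, 0, 0.12, 0, 0, -0.02, 60, 0.002, 0, 0.18, 0, 0, -0.02, 60, 0.002, 0, 0.22, 0, 0, -0.02, 60, 0.002, 0, 0.23, 0, 0, -0.02])

```text
t: 17.55
tcp_pos: [447.2, 44.8, 3.6]
ee_rot: [-0.001, 0.931, 0.364, -0.002]
ft_force: [-1.0, 1.1, -0.2]
opening: 59.7
grip_force: 0.0
```

Request:
drive_tool(steps=[60, 0, 0, 0, 0, 0, 0, 20, 0, 0, 0, 0, 0, 0, 0, 0, 0, 0, 0, 0, 0, 0, 0, 0, 0, 0, 0, 0, 0, 0, 0, 0, 0, 0, 0])

```text
t: 17.97
tcp_pos: [448.5, 44.8, 7.3]
ee_rot: [0.0, 0.932, 0.363, 0.001]
ft_force: [-0.8, 0.4, -1.2]
opening: 36.0
grip_force: 0.0
```

Request:
drive_tool(steps=[0, 0, 0, 0, 0, 0, 0, 0, 0, 0, -0.06, 0, 0, 0, 0, 0, 0, -0.14, 0, 0, 0, 0, 0, 0, -0.2, 0, 0, 0, 0, 0, 0, -0.2, 0, 0, 0])

```text
t: 18.38
tcp_pos: [450.2, 44.8, 111.3]
ee_rot: [0.001, 0.932, 0.363, 0.003]
ft_force: [2.3, 0.2, -1.2]
opening: 29.7
grip_force: 25.0
```

```bash
python3 - <<'E'
from h import *
_,p,_,_=pose()
via((486.5,-323,p[2],-83.3),5)
via((486.5,-323,p[2],96.7),3)
E
```

```text
t 18.4 at [450.2  44.8 111.3] 42.6 open 29.7
[-0.089  0.118  0.   ] dist 74 turn 0.879
[-0.03   0.145  0.   ] dist 74 turn 0.879
[0.034 0.144 0.   ] dist 74 turn 0.879
[0.092 0.116 0.   ] dist 74 turn 0.879
[0.133 0.065 0.   ] dist 74 turn 0.879
t 18.4 at [450.2  44.8 111.3] 42.6 open 29.7
[-0.148  0.197  0.   ] dist 123 turn -0.629
[-0.202  0.141  0.   ] dist 123 turn -0.629
[-0.236  0.072  0.   ] dist 123 turn -0.629
```

Request:
drive_tool(steps=[0, -0.037, 0.049, 0, 0, 0, -0.157, 0, -0.074, 0.098, 0, 0, 0, -0.315, 0, -0.111, 0.148, 0, 0, 0, -0.472, 0, -0.148, 0.197, 0, 0, 0, -0.629, 0, -0.148, 0.197, 0, 0, 0, -0.629])

```text
t: 18.8
tcp_pos: [461.1, -82.1, 106.4]
ee_rot: [0.001, 0.862, 0.507, 0.0]
ft_force: [-0.6, 1.4, -1.1]
opening: 29.9
grip_force: 25.0
```

Request:
drive_tool(steps=[0, -0.05, 0.035, 0, 0, 0, -0.157, 0, -0.101, 0.07, 0, 0, 0, -0.315, 0, -0.151, 0.106, 0, 0, 0, -0.472, 0, -0.202, 0.141, 0, 0, 0, -0.629, 0, -0.202, 0.141, 0, 0, 0, -0.629])

```text
t: 19.22
tcp_pos: [473.0, -205.0, 106.4]
ee_rot: [0.001, 0.772, 0.635, 0.0]
ft_force: [-0.4, 0.8, -0.7]
opening: 29.8
grip_force: 25.0
```

Request:
drive_tool(steps=[0, -0.059, 0.018, 0, 0, 0, -0.157, 0, -0.118, 0.036, 0, 0, 0, -0.315, 0, -0.177, 0.054, 0, 0, 0, -0.472, 0, -0.236, 0.072, 0, 0, 0, -0.629, 0, -0.236, 0.072, 0, 0, 0, -0.629])

```text
t: 19.63
tcp_pos: [484.8, -328.2, 106.3]
ee_rot: [0.002, 0.664, 0.748, -0.0]
ft_force: [-1.1, -0.3, -1.4]
opening: 29.6
grip_force: 25.0
```

```bash
python3 - <<'E'
from h import *
s=snap('wrist','w7.png')
plan([(486.5,-323,11,96.7)])
E
```

```text
t 19.7 at [ 484.2 -325.6  106. ] 96.6 open 29.6
[0.005 0.005 0.19 ] dist 95 turn -0.004
```

View pics/w7.png

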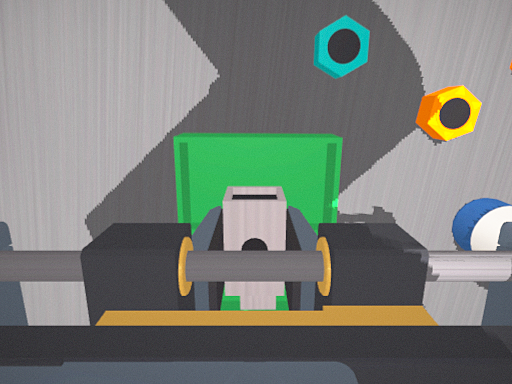

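Request:
drive_tool(steps=[0, 0.006, 0.004, 0.07, 0, 0, 0, 0, 0.006, 0.004, 0.13, 0, 0, 0, 0, 0.006, 0.004, 0.17, 0, 0, 0, 0, 0.006, 0.004, 0.182, 0, 0, 0, 0, 0.006, 0.004, 0.188, 0, 0, 0])

```text
t: 20.1
tcp_pos: [485.0, -318.7, 11.3]
ee_rot: [-0.001, 0.665, 0.747, -0.0]
ft_force: [-0.0, -0.1, -0.3]
opening: 30.0
grip_force: 25.0
```

Request:
drive_tool(steps=[0, 0, 0, 0.002, 0, 0, 0, 36, 0, 0, 0.002, 0, 0, 0, 46, 0, 0, 0.002, 0, 0, 0, 56, 0, 0, 0.002, 0, 0, 0, 56, 0, 0, 0.002, 0, 0, 0])

```text
t: 20.52
tcp_pos: [486.0, -320.2, 12.2]
ee_rot: [0.001, 0.665, 0.747, 0.0]
ft_force: [0.0, -0.3, -0.4]
opening: 53.0
grip_force: 0.0
```

Request:
drive_tool(steps=[56, 0, 0, -0.03, 0, 0, 0, 56, 0, 0, -0.1, 0, 0, 0, 56, 0, 0, -0.18, 0, 0, 0, 56, 0, 0, -0.22, 0, 0, 0, 56, 0, 0, -0.22, 0, 0, 0])

```text
t: 20.93
tcp_pos: [487.7, -321.6, 126.5]
ee_rot: [0.004, 0.665, 0.747, 0.0]
ft_force: [1.1, -0.5, -0.2]
opening: 56.0
grip_force: 0.0
```

```bash
python3 - <<'E'
from h import *
s=look('tube_a',34)
via((449,-50,120,60),2)
E
```

```text
tube_a 0.66 [232. 156. 271. 217.] {'c': (486.0, -317.7), 'long': 54, 'short': 30, 'ang': -82.6} [173.  20. 197.]
tube_a 0.63 [235. 237. 272. 303.] {'c': (499.4, -416.5), 'long': 30, 'short': 20, 'ang': 10.0} [170.  21. 192.]
t 21.0 at [ 486.  -320.3  122.4] 96.7 open 56.1
[ 0.273 -0.005  0.002] dist 136 turn 0.64
[ 0.257 -0.091  0.002] dist 136 turn 0.64
```

Request:
drive_tool(steps=[65, 0.273, -0.005, 0, 0, 0, 0.64, 65, 0.273, -0.005, 0, 0, 0, 0.64, 65, 0.273, -0.005, 0, 0, 0, 0.64, 65, 0.273, -0.005, 0, 0, 0, 0.64, 65, 0.273, -0.005, 0, 0, 0, 0.64])

```text
t: 21.45
tcp_pos: [465.5, -181.1, 120.4]
ee_rot: [-0.002, 0.774, 0.633, -0.001]
ft_force: [0.3, -1.3, -0.6]
opening: 65.3
grip_force: 0.0
```

Request:
drive_tool(steps=[65, 0.257, -0.091, 0, 0, 0, 0.64, 65, 0.257, -0.091, 0, 0, 0, 0.64, 65, 0.257, -0.091, 0, 0, 0, 0.64, 65, 0.257, -0.091, 0, 0, 0, 0.64, 65, 0.257, -0.091, 0, 0, 0, 0.64])

```text
t: 21.87
tcp_pos: [447.2, -46.6, 120.6]
ee_rot: [-0.001, 0.865, 0.501, -0.001]
ft_force: [0.5, 0.9, 1.0]
opening: 64.8
grip_force: 0.0
```

```bash
python3 - <<'E'
from h import *
s=look('nut_a',20)
cv2.imwrite('pics/w8.png',cv2.resize(s['img'][100:260,150:350],(600,480))[:,:,::-1])
plan([(449,-50,6,60)])
E
```

```text
nut_a 0.89 [236. 166. 278. 213.] {'c': (450.2, -50.3), 'long': 44, 'short': 37, 'ang': 73.4} [ 18.  178.5 107. ]
t 22.0 at [448.8 -49.5 120.9] 60.1 open 64.8
[-0.001  0.001  0.23 ] dist 115 turn 0.005
```

View pics/w8.png

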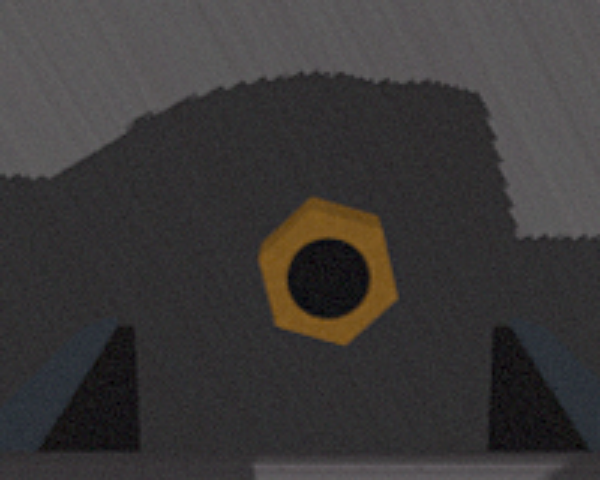

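Request:
drive_tool(steps=[62, -0.004, 0.003, 0.06, 0, 0, -0.23, 62, -0.004, 0.003, 0.12, 0, 0, -0.464, 62, -0.004, 0.003, 0.18, 0, 0, -0.464, 62, -0.004, 0.003, 0.22, 0, 0, -0.464, 62, -0.004, 0.003, 0.23, 0, 0, -0.464])

```text
t: 22.38
tcp_pos: [448.0, -53.2, 3.4]
ee_rot: [-0.001, 0.803, 0.597, -0.001]
ft_force: [-0.5, -0.2, -0.1]
opening: 62.0
grip_force: 0.0
```

Request:
drive_tool(steps=[60, 0, 0, 0, 0, 0, 0, 20, 0, 0, 0, 0, 0, 0, 0, 0, 0, 0, 0, 0, 0, 0, 0, 0, 0, 0, 0, 0, 0, 0, 0, 0, 0, 0, 0])

```text
t: 22.8
tcp_pos: [449.6, -52.3, 7.3]
ee_rot: [0.001, 0.802, 0.597, 0.001]
ft_force: [0.1, 0.3, 0.2]
opening: 36.4
grip_force: 0.2
```

Request:
drive_tool(steps=[0, 0, 0, 0, 0, 0, 0, 0, 0, 0, -0.06, 0, 0, 0, 0, 0, 0, -0.14, 0, 0, 0, 0, 0, 0, -0.2, 0, 0, 0, 0, 0, 0, -0.2, 0, 0, 0])

```text
t: 23.22
tcp_pos: [451.5, -52.6, 111.5]
ee_rot: [0.003, 0.802, 0.597, 0.002]
ft_force: [2.4, -0.4, -1.1]
opening: 35.8
grip_force: 25.0
```

```bash
python3 - <<'E'
from h import *
_,p,_,_=pose()
via((485.2,315.7,p[2],82),3)
E
```

```text
t 23.2 at [451.5 -52.6 111.5] 73.3 open 35.8
[ 0.242 -0.049  0.   ] dist 123 turn -0.101
[ 0.244 -0.037  0.   ] dist 123 turn -0.101
[ 0.245 -0.024  0.   ] dist 123 turn -0.101
```

Request:
drive_tool(steps=[0, 0.06, -0.012, 0, 0, 0, -0.1, 0, 0.121, -0.025, 0, 0, 0, -0.1, 0, 0.182, -0.037, 0, 0, 0, -0.1, 0, 0.242, -0.049, 0, 0, 0, -0.1, 0, 0.242, -0.049, 0, 0, 0, -0.1])

```text
t: 23.63
tcp_pos: [460.6, 74.8, 106.7]
ee_rot: [-0.0, 0.786, 0.618, 0.001]
ft_force: [0.1, -0.3, -0.4]
opening: 36.0
grip_force: 25.0
```

Request:
drive_tool(steps=[0, 0.061, -0.009, 0, 0, 0, -0.1, 0, 0.122, -0.018, 0, 0, 0, -0.1, 0, 0.183, -0.028, 0, 0, 0, -0.1, 0, 0.244, -0.037, 0, 0, 0, -0.1, 0, 0.244, -0.037, 0, 0, 0, -0.1])

```text
t: 24.05
tcp_pos: [472.2, 197.9, 106.7]
ee_rot: [0.0, 0.771, 0.637, 0.001]
ft_force: [-0.6, -0.6, -0.5]
opening: 36.0
grip_force: 25.0
```

Request:
drive_tool(steps=[0, 0.061, -0.006, 0, 0, 0, -0.1, 0, 0.122, -0.012, 0, 0, 0, -0.1, 0, 0.184, -0.018, 0, 0, 0, -0.1, 0, 0.245, -0.024, 0, 0, 0, -0.1, 0, 0.245, -0.024, 0, 0, 0, -0.1])

```text
t: 24.47
tcp_pos: [483.8, 320.6, 106.6]
ee_rot: [-0.0, 0.755, 0.656, 0.001]
ft_force: [-0.3, -0.9, -0.7]
opening: 35.8
grip_force: 25.0
```

```bash
python3 - <<'E'
from h import *
s=look('nut_a',24)
plan([(485.2,315.7,11,82)])
E
```

```text
nut_a 0.87 [219. 192. 290. 250.] {'c': (481.6, 296.4), 'long': 58, 'short': 49, 'ang': -8.0} [ 18. 173. 171.]
nut_a 0.67 [231.  79. 284. 136.] {'c': (497.2, 387.1), 'long': 40, 'short': 37, 'ang': 81.2} [ 30. 140. 255.]
t 24.6 at [482.8 316.7 106.2] 82.0 open 36.0
[-0.001  0.005  0.19 ] dist 95 turn -0.0
```

Request:
drive_tool(steps=[0, -0.001, 0.004, 0.07, 0, 0, 0, 0, -0.001, 0.004, 0.13, 0, 0, 0, 0, -0.001, 0.004, 0.17, 0, 0, 0, 0, -0.001, 0.004, 0.182, 0, 0, 0, 0, -0.001, 0.004, 0.188, 0, 0, 0])

```text
t: 24.98
tcp_pos: [484.4, 314.1, 11.6]
ee_rot: [-0.0, 0.756, 0.655, -0.001]
ft_force: [-0.4, 0.2, -0.8]
opening: 35.6
grip_force: 25.0
```

Request:
drive_tool(steps=[0, 0, 0, 0.002, 0, 0, 0, 42, 0, 0, 0.002, 0, 0, 0, 52, 0, 0, 0.002, 0, 0, 0, 60, 0, 0, 0.002, 0, 0, 0, 60, 0, 0, 0.002, 0, 0, 0])

```text
t: 25.4
tcp_pos: [485.4, 315.7, 12.2]
ee_rot: [0.0, 0.755, 0.655, 0.001]
ft_force: [-0.1, 0.9, 0.6]
opening: 58.7
grip_force: 0.0
```

Request:
drive_tool(steps=[60, 0, 0, -0.03, 0, 0, 0, 60, 0, 0, -0.1, 0, 0, 0, 60, 0, 0, -0.18, 0, 0, 0, 60, 0, 0, -0.22, 0, 0, 0, 60, 0, 0, -0.22, 0, 0, 0])

```text
t: 25.82
tcp_pos: [487.3, 316.8, 126.5]
ee_rot: [0.001, 0.755, 0.655, 0.004]
ft_force: [1.5, 1.4, 0.3]
opening: 59.8
grip_force: 0.0
```

Request:
drive_tool(steps=[60, -0.2, 0, -0.15, 0, 0, 0, 60, -0.2, 0, -0.15, 0, 0, 0, 60, -0.2, 0, -0.15, 0, 0, 0, 60, -0.2, 0, -0.15, 0, 0, 0, 60, -0.2, 0, -0.15, 0, 0, 0])

```text
t: 26.23
tcp_pos: [471.4, 215.5, 197.7]
ee_rot: [0.001, 0.756, 0.655, 0.001]
ft_force: [-0.1, 0.4, -0.3]
opening: 59.9
grip_force: 0.0
```

```bash
python3 - <<'E'
from h import *
look('nut_a',24)
for n in ['top','side']:
    s=viewer.snapshot(n); cv2.imwrite(f'pics/{n}9.png',cv2.resize(s['img'],(800,600),interpolation=cv2.INTER_CUBIC)[:,:,::-1])
E
```

```text
nut_a 0.95 [234.   0. 272.  18.] {'c': (494.5, 371.7), 'long': 35, 'short': 15, 'ang': -8.2} [ 29. 158. 255.]
nut_a 0.64 [236.  50. 270.  94.] {'c': (486.3, 315.4), 'long': 40, 'short': 35, 'ang': 81.8} [ 30. 142. 255.]
```

View pics/side9.png

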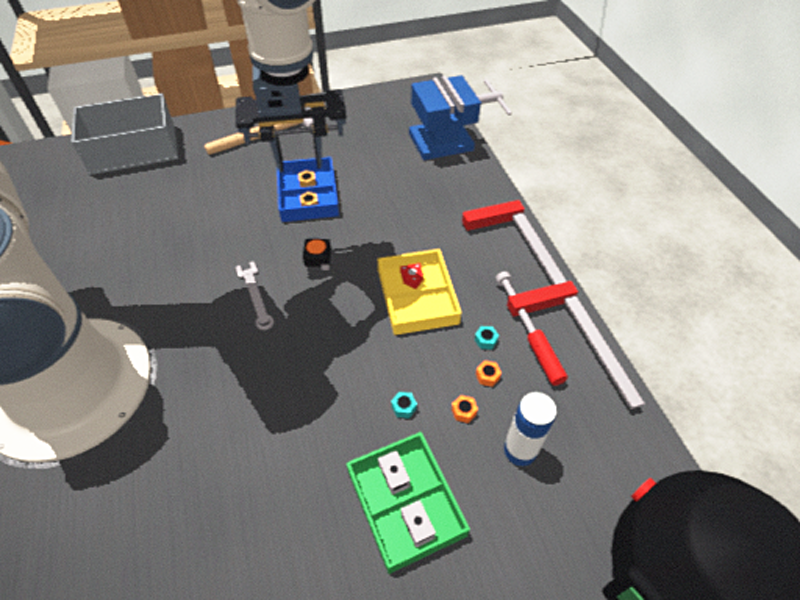

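View pics/top9.png

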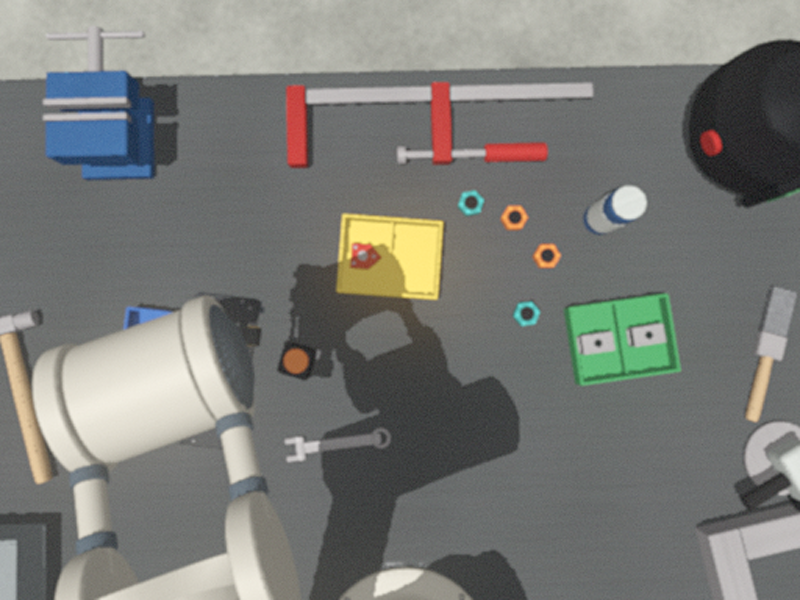

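The side view shows all five pieces flat in their own bays: nuts at (307,178) and (310,199), magnet at (411,274), tubes at (395,470) and (419,522). In the top view the tape (295,360) and can (615,208) sit where they started.

```bash
python3 -c "
from h import *
print(r.sign_off())"
```

```text
the job is handed in; nothing more can be done
None
```

The job is handed in: the last pictures show both brass nuts in the blue tray, both tubes in the green and the magnet in the yellow, each flat in its own bay, with the tape and can not moved; the sign-off gave no verdict.

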